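Pin the floating plates to the hidden bush

TASK

Take the taper pin by its red handle out of the wooden stand and drive it down through both floating plates into the eccentric bush hidden under them, so that it pulls the holes into line; push it fully home, collar down on the top plate, and let go. The bush is off centre in an unknown direction, so search for its bore by feel with the pin's tip, yield sideways to the push of the bush, never load the fixture with more than 40 N, and leave the other things on the table alone.

Things in the scene. Friction and masses are not known exactly. Their poses are not given: they have to be found in the camera images.
- fixture: grey fixture block fixed to the table, 150 (its x) x 120 (its y) x 57 mm high; clips and screws at its corners rise to 64.5 mm. Origin: centre of its underside, on the table; z up. In its pocket, downward: aluminium top plate, steel middle plate, locked brass eccentric bush. Both plates stay level and cannot lift or turn; pushed sideways with 1 to 3 N they slide, and stay there
- top_hole (a point): centre of the 16 mm hole in the top face of the top plate (102x72 mm, 8 mm thick, faces 49 and 57 mm above the table); moves with the plate; axes as the fixture's. Starts up to 5 mm off the fixture's centre line in x and in y; can shift to 11 mm each way
- mid_level (a point): point fixed on the fixture's centre line at the level of the middle plate's top face, 48.5 mm above the table. That plate (8 mm thick, 16 mm hole, mostly hidden) starts with its hole up to 2.5 mm off this line in x and in y; can shift to 11 mm each way
- bush_level (a point): point fixed on the fixture's centre line at the level of the bush's top face, 40 mm above the table. The bush is 16 mm deep and open below down to the table; it does not give way. The centre of its 16 mm bore lies 8.5 mm to one side of this point; the direction differs every time, is hidden, and has to be felt with the pin
- pin: steel taper pin with a red square handle, 0.12 to 0.27 kg, upright in its stand, collar on the stand's top. Origin: centre of the tip; z up its axis. From the tip: taper 5 to 14 mm diameter over 26 mm, then 14 mm diameter to 52 mm; collar 28 mm diameter, 52 to 57 mm; handle 22x22 mm, sides along the pin's x and y, 57 to 102 mm. Grip its flat sides from above, about 85 mm from the tip
- pin_collar (a point): centre of the underside of the pin's collar, 52 mm above the tip on the pin's axis; z up the axis
- pin_stand: pale wooden stand fixed to the table, 60x60x58 mm on a 70x70 mm black rubber foot, with a 19 mm hole right through in its centre for the pin. Origin: centre of its underside
- pass_stamp: black hand stamp, 24x24x60 mm, standing; a bystander, origin at the centre of its underside
- bottle_1: small amber dropper bottle, 34 mm across, 102 mm high, standing; a bystander, origin at the centre of its underside
- tape_roll_green: roll of green tape, 96 mm across, 24 mm high, lying flat; a bystander, origin at the centre of its underside
- binder_clip: black binder clip, 32x42x17 mm; a bystander, origin at the centre of its underside
- loupe: black eye loupe, 38 mm across, 36 mm high; a bystander, origin at the centre of its underside
- solder_spool: blue and white solder spool, 56x83x40 mm; a bystander, origin at the centre of its underside
There are look-alikes about, which are no part of the job. Leave any yellow look-alike of the pin alone.

How it is judged:
By the outcome, as a careful person would: the job done as asked, in the order asked, and still so for the second after the job is handed in, with the robot touching nothing.
It also fails if it takes over 61 s, if anything falls off the work surface, if the arm or the gripper's body presses on something with over 40 N, if the wrist force passes 120 N, or if a joint passes its speed limit or range.

ROBOT

A 6-joint arm with a two-finger parallel gripper is mounted at the origin on a cart in front of the work surface, level with it; the furniture and walls round the work are solid. World frame = base frame: x ahead of the robot, y to its left, z up, the work surface at z = 0. Lengths are in m, angles in rad, forces in N, time in s.
With the tool pointing down it reaches from about 0.25 to 0.85 m from the base axis. Payload 12.5 kg.
Tool frame: the origin (TCP) lies on the centre line of the jaws, within the pads' length; the fingertips stand 25 mm ahead of it and the grasp point (between the pads) lies 6 mm ahead of it (bot.tcp_to_tips is the distance from the TCP to the fingertips, in m); z points along the fingers, y is the line along which they close (so a half turn about z gives the same grasp; the last joint's range is limited). The gripper opens to 93 mm and grips with 3 to 60 N. Pads are 15 mm wide; open, the fingers measure 128 mm over their backs; the gripper's body (75 mm by 188 mm) begins 65 mm behind the grasp point.
Start: joints at [1.097, 0.351, 1.652, -0, 1.139, -0.085], TCP at [0.208, 0.509, 0.244] pointing down, gripper open.
Joint ranges: [-2.75, 2.75], [-0.79, 2.1], [0.01, 2.65], [-1.57, 4.71], [0.07, 3.14], [-2.87, 2.87]. Speed limits (rad/s): [2.22, 2.22, 2.79, 3.14, 3.14, 3.14].

INTERFACE

Orientations are given as a rotation vector (axis times angle).
In Python, from station import bot gives the robot as it stands.
- The arm moves only by the tool carry_out, never from a script. Its argument "deltas" is a list of rows, each an object of numbers: "ax", "ay", "az": the turn, a rotation vector about the world's x, y, z in rad; "dx", "dy", "dz": the shift along the world's x, y, z in cm; "claw": the opening, from 0 (shut) to 1 (fully open). In form: [{"ax": .., "ay": .., "az": .., "dx": .., "dy": .., "dz": .., "claw": ..}, ...]. A call has 1 to 8 rows; each row is the pose to reach, as a shift and turn from the pose commanded when the call began; what a row does not reach only later rows make up. A row lasts 1/12 s, in which the tool goes at most 41.7 mm and 7.16 degrees, less where a joint would pass 70% of its speed; a pose out of reach is approached as far as the arm can. A call with a gripper value outside its range is refused whole. The fingers move at their own pace and stop on an object; "squeeze" is the grip in N (left out, the last holds). Time passes only in rows, so rows that repeat a pose let the fingers close. It gives the time, the measured TCP pose, the force, the opening and the grip force at its end, in the units of the state.
- bot.read_state(): the state, without advancing time (a new reading comes with each control period).
- bot.read_camera(name): name is "scene" or "top"; returns a dict with "color" (480x640x3 uint8, red, green, blue), "mtx" (3x3 intrinsics, pixels), "xyz" and "orientation" of the camera in the world. Camera axes: x right, y down, z forward; pixel columns grow to the right and rows downward; lengths in m; the calibration is good to about 2 mm. A picture is of the moment at which its call begins. There is no depth.
- bot.finish_job(): hands the job in; it is judged then, once.
The state is a dict: "time": time; "qpos": joint angles; "qd": joint speeds; "joint_torque": joint torques, N m; "tcp_pos": TCP position; "eef_rot": TCP orientation; "contact_force": force on the tool from outside, world axes, zero at the start; "ft_torque": the same for the moment, N m; "gripper_width": finger opening in m; "gripper_force": force on a finger pad.
Only numpy, scipy, OpenCV 4.12 (cv2) and the standard library are available. Lean on these libraries where they do the work, as an engineer would, in place of code of your own. Each camera call takes 0.05 s, during which the arm holds its last target. There are 200 camera calls.

## Working session

There is one attempt and no reset: what is moved stays moved. The work goes in short steps, Python scripts to look and compute and a tool call to move; the robot and the scene stay as the last step left them, time stands still between calls to the robot, and variables do not carry over. Pictures are saved under pics/ and viewed, at most 10 in all, crops included, and the job is handed in when it is done.

Besides the shell and the picture viewer there is one more tool, called after "Emit:" as name([rows], argument=value, ...), one row to a line, values as JSON. carry_out: Moves the arm, as the interface text tells. Its arguments: {"type":"object","properties":{"deltas":{"type":"array","items":{"type":"object","properties":{"ax":{"type":"number"},"ay":{"type":"number"},"az":{"type":"number"},"dx":{"type":"number"},"dy":{"type":"number"},"dz":{"type":"number"},"claw":{"type":"number"}}}},"squeeze":{"type":"number"}},"required":["deltas"]}

```bash
mkdir -p pics; ls
python3 - <<'E'
from station import bot
import cv2,numpy as np
np.set_printoptions(precision=4,suppress=True)
for n in("scene","top"):
    c=bot.read_camera(n);cv2.imwrite(f"pics/{n}0.png",c["color"][:,:,::-1]);print(n,c["mtx"],c["xyz"],c["orientation"])
print(bot.read_state())
E
```

```text
pics
scene [[562.5526   0.     321.0441]
 [  0.     562.5526 235.3808]
 [  0.       0.       1.    ]] [ 0.04   -0.4855  0.8417] [-2.1957  0.9946 -0.4199]
top [[486.3624   0.     316.428 ]
 [  0.     486.3624 228.8754]
 [  0.       0.       1.    ]] [0.5183 0.0242 1.0123] [-2.2269  2.1696 -0.0927]
{'time': 0.1, 'qpos': array([ 1.0974,  0.3512,  1.6524,  0.    ,  1.1391, -0.0846]), 'qd': array([-0.0006, -0.0017,  0.0003,  0.0009, -0.0007,  0.0005]), 'joint_torque': array([  0.0007, -49.8023, -28.5707,   0.0699,   0.0239,  -0.0001]), 'tcp_pos': array([0.2083, 0.5087, 0.2432]), 'eef_rot': array([-0.6068, -3.0821,  0.0016]), 'contact_force': array([-0.4161,  0.2076,  0.7225]), 'ft_torque': array([ 0.0277, -0.0245,  0.0001]), 'gripper_force': 0.0, 'gripper_width': 0.09310301120795818}
```

View pics/top0.png

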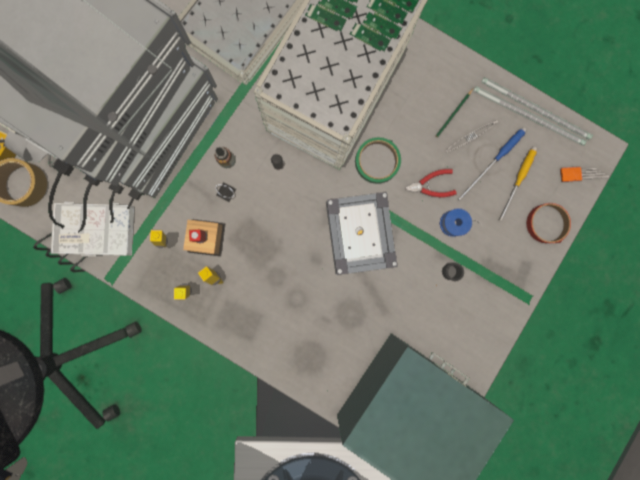

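View pics/scene0.png

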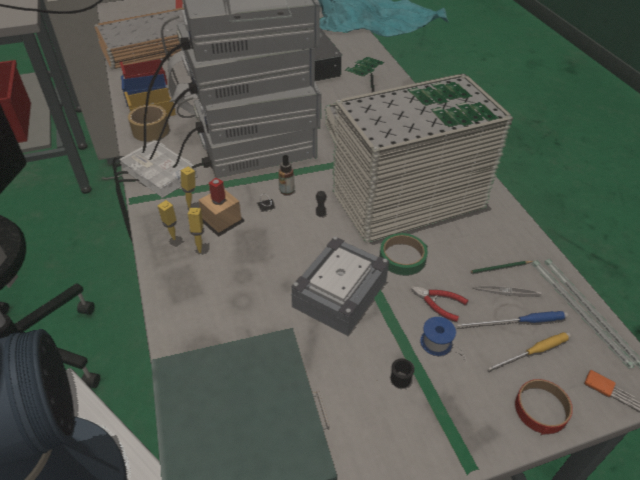

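The top view shows the red handle at about (196,236) in the stand, three yellow look-alikes around it, and the fixture near (362,233) with its hole near (359,231). The scene view shows the red handle at about (217,190) and the fixture at (340,285).

```bash
cat > h.py <<'E'
import cv2,numpy as np
from scipy.spatial.transform import Rotation as R
from station import bot
np.set_printoptions(precision=4,suppress=True)
def cam(n):
    c=bot.read_camera(n);c["R"]=R.from_rotvec(c["orientation"]).as_matrix();return c
def ray(c,u,v):
    return c["R"]@np.linalg.solve(c["mtx"],[u,v,1.])
def plane(c,u,v,z):
    d=ray(c,u,v);o=np.array(c["xyz"]);return o+d*(z-o[2])/d[2]
def proj(c,p):
    q=c["mtx"]@(c["R"].T@(np.array(p)-c["xyz"]));return q[:2]/q[2]
def tri(c1,p1,c2,p2):
    A=np.zeros((3,3));b=np.zeros(3)
    for c,p in((c1,p1),(c2,p2)):
        d=ray(c,*p);d/=np.linalg.norm(d);M=np.eye(3)-np.outer(d,d);A+=M;b+=M@c["xyz"]
    return np.linalg.solve(A,b)
def blobs(c,lo,hi,roi,amin=10):
    h=cv2.cvtColor(c["color"],cv2.COLOR_RGB2HSV);m=cv2.inRange(h,lo,hi)
    k=np.zeros_like(m);x0,y0,x1,y1=roi;k[y0:y1,x0:x1]=m[y0:y1,x0:x1]
    cs,_=cv2.findContours(k,cv2.RETR_EXTERNAL,cv2.CHAIN_APPROX_NONE)
    return sorted([x for x in cs if cv2.contourArea(x)>amin],key=cv2.contourArea,reverse=True)
E
python3 - <<'E'
from h import *
t=cam("top");s=cam("scene")
def crop(c,x0,y0,x1,y1,w=400):
    return cv2.resize(c["color"][y0:y1,x0:x1,::-1],(w,int(w*(y1-y0)/(x1-x0))),interpolation=cv2.INTER_CUBIC)
cv2.imwrite("pics/c1.png",np.vstack([np.hstack([crop(t,140,185,240,260),crop(t,312,183,412,258)]),np.hstack([crop(s,150,155,270,245),crop(s,280,225,400,315)])]))
for c,roi in((t,(170,210,230,260)),(s,(195,165,245,215))):
  for lo,hi in(((0,130,60),(6,255,255)),((8,90,90),(18,255,255))):
    for b in blobs(c,lo,hi,roi):print(lo,cv2.contourArea(b),cv2.boundingRect(b),cv2.minAreaRect(b))
print("yellow")
for c in(t,s):
  for b in blobs(c,(22,150,100),(32,255,255),(140,160,240,310)):print(cv2.contourArea(b),cv2.boundingRect(b),cv2.minAreaRect(b))
E
```

```text
(0, 130, 60) 114.0 (189, 230, 13, 12) ((195.0, 235.5), (11.0, 12.0), 90.0)
(8, 90, 90) 1016.5 (184, 220, 38, 34) ((202.36154174804688, 236.60772705078125), (35.101829528808594, 31.628856658935547), 7.125016689300537)
(0, 130, 60) 136.0 (209, 178, 15, 24) ((216.15345764160156, 189.53465270996094), (23.383373260498047, 13.134490966796875), 84.2894058227539)
(8, 90, 90) 423.0 (199, 190, 41, 25) ((219.0, 202.0), (40.0, 24.0), -0.0)
yellow
218.0 (194, 260, 22, 20) ((204.25003051757812, 269.7500305175781), (21.21320343017578, 12.020814895629883), 45.0)
174.5 (155, 224, 13, 18) ((161.0, 232.5), (17.0, 12.0), 90.0)
144.0 (176, 288, 14, 13) ((182.5, 294.0), (12.0, 13.0), 90.0)
15.5 (215, 277, 7, 6) ((218.25001525878906, 280.25), (6.363960266113281, 4.242640495300293), 45.0)
```

View pics/c1.png

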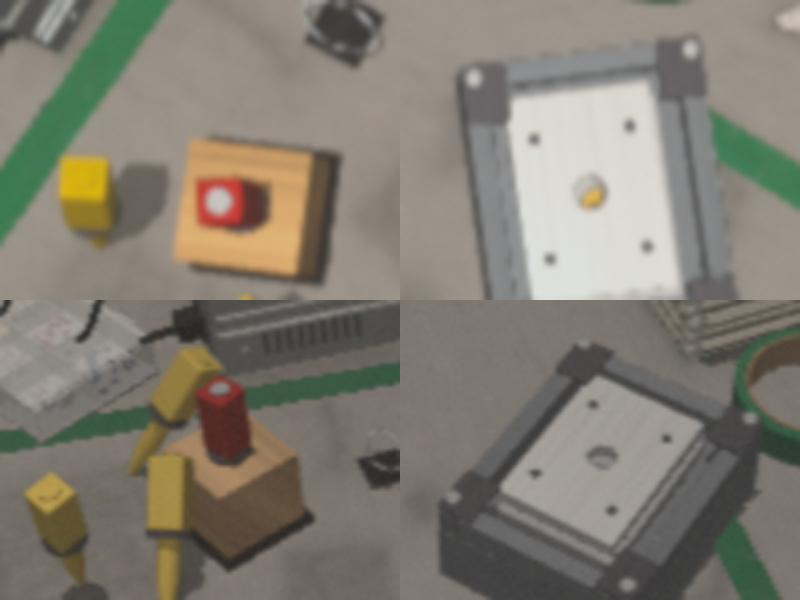

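The crop shows the red handle (white cap at top-view pixel (194.5,235)) roughly square with the stand. The fixture's screws are at top-view pixels (330,202) and (384.5,195). Its hole, at (359.5,231), shows steel in the upper left and brass in the lower right.

Run:
```python
from h import *
t=cam("top");s=cam("scene")
print("img x->world",t["R"][:,0],"img y->",t["R"][:,1])
print("tool R\n",R.from_rotvec(bot.read_state()["eef_rot"]).as_matrix())
def dot(c,u,v,r=3):
    g=cv2.cvtColor(c["color"],cv2.COLOR_RGB2GRAY).astype(float)
    u,v=int(round(u)),int(round(v));w=g[v-r:v+r+1,u-r:u+r+1];w=np.clip(w-np.percentile(w,60),0,None)
    yy,xx=np.mgrid[v-r:v+r+1,u-r:u+r+1];return (w*xx).sum()/w.sum(),(w*yy).sum()/w.sum()
pt=dot(t,194.5,235.2);ps=dot(s,216,181)
print("pin top",pt,ps,"tri",tri(t,pt,s,ps),"plane",plane(t,*pt,.108),plane(s,*ps,.108))
P=[dot(t,*p) for p in((330.3,202),(384.5,195),(339.5,271),(393,265))]
W=np.array([plane(t,*p,.0645) for p in P]);print(P,"\n",W,W.mean(0))
S=[dot(s,*p) for p in((336,239),(385,261),(296,285),(348,311))]
V=np.array([plane(s,*p,.0645) for p in S]);print(S,"\n",V,V.mean(0))
for w in(W,V):
    e=w[0]-w[2]+w[1]-w[3];print("yaw long",np.degrees(np.arctan2(e[1],e[0])))
print("hole",plane(t,359.5,230.75,.057),plane(s,340.6,272.1,.057))
for n,z in(("y1",(160,234)),("y2",(182,294)),("y3",(208,274))):print(n,plane(t,*z,.1))
print("stand",plane(t,*cv2.minAreaRect(blobs(t,(8,90,90),(18,255,255),(170,210,230,260))[0])[0],.05))
def big(c,u,v,r):
    x=c["color"][v-r:v+r,u-r:u+r,::-1];return cv2.resize(x,(400,400),interpolation=cv2.INTER_NEAREST)
cv2.imwrite("pics/c2.png",np.hstack([big(t,359,231,10),big(s,341,272,10)]))
```

```text
img x->world [ 0.0254 -0.9995  0.021 ] img y-> [-0.9976 -0.0267 -0.0638]
tool R
 [[-0.9253  0.3791 -0.0002]
 [ 0.3791  0.9253 -0.0004]
 [ 0.0001 -0.0004 -1.    ]]
pin top (np.float64(194.2206572769953), np.float64(234.74647887323943)) (np.float64(215.43349753694582), np.float64(180.95517241379312)) tri [0.5592 0.2328 0.1097] plane [0.5597 0.2328 0.108 ] [0.56   0.2349 0.108 ]
[(np.float64(329.9764705882353), np.float64(202.021568627451)), (np.float64(384.2715789473684), np.float64(194.7136842105263)), (np.float64(339.38880918220946), np.float64(270.8723098995696)), (np.float64(394.14725274725276), np.float64(263.7340659340659))] 
 [[ 0.6329 -0.0194  0.0645]
 [ 0.6504 -0.1259  0.0645]
 [ 0.4988 -0.0409  0.0645]
 [ 0.5154 -0.1475  0.0645]] [ 0.5744 -0.0834  0.0645]
[(np.float64(335.4285057471264), np.float64(236.8422988505747)), (np.float64(384.63963963963965), np.float64(259.8581081081081)), (np.float64(295.02195608782426), np.float64(283.4347305389221)), (np.float64(347.8810572687224), np.float64(309.9118942731277))] 
 [[ 0.6335 -0.0191  0.0645]
 [ 0.6486 -0.1255  0.0645]
 [ 0.4971 -0.0395  0.0645]
 [ 0.5142 -0.1468  0.0645]] [ 0.5733 -0.0827  0.0645]
yaw long 9.088346391956433
yaw long 8.766304623988189
hole [ 0.5785 -0.0793  0.057 ] [ 0.5765 -0.0795  0.057 ]
y1 [0.5598 0.2982 0.1   ]
y2 [0.4496 0.2526 0.1   ]
y3 [0.4877 0.2061 0.1   ]
stand [0.5587 0.23   0.05  ]
```

View pics/c2.png

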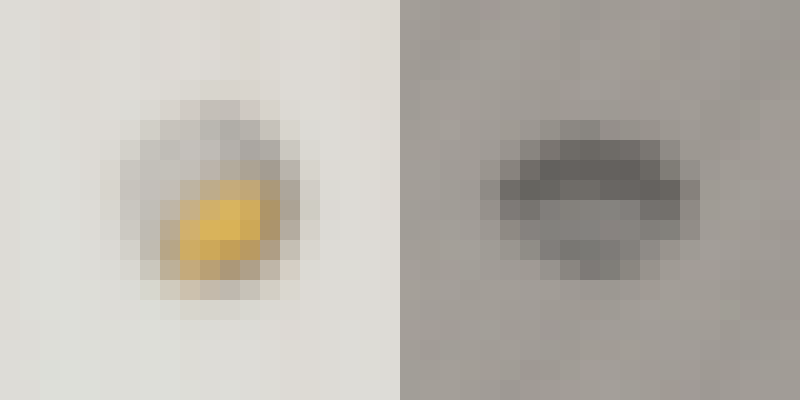

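The hole crop shows steel in the upper left and brass in the lower right, with no bore visible. I'll start moving to above the pin.

Emit:
carry_out([
  {"dx": 4,"dy": -3.1,"az": 0.1,"claw": 0.5},
  {"dx": 7,"dy": -5.5,"az": 0.2,"claw": 0.5},
  {"dx": 10,"dy": -7.8,"az": 0.319,"claw": 0.5},
  {"dx": 13,"dy": -10.2,"az": 0.319,"claw": 0.5},
  {"dx": 16,"dy": -12.5,"az": 0.319,"claw": 0.5},
  {"dx": 19,"dy": -14.9,"az": 0.319,"claw": 0.5},
  {"dx": 22,"dy": -17.2,"az": 0.319,"claw": 0.5},
  {"dx": 25,"dy": -19.6,"az": 0.319,"claw": 0.5},
], squeeze=40)

```text
invalid input
```

Emit:
carry_out([
  {"dx": 3,"dy": -2.4,"claw": 0.5},
  {"dx": 6,"dy": -4.7,"claw": 0.5},
  {"dx": 8.5,"dy": -6.7,"claw": 0.5},
  {"dx": 10.15,"dy": -7.97,"claw": 0.5},
  {"dx": 10.15,"dy": -7.97,"claw": 0.5},
  {"dx": 10.15,"dy": -7.97,"claw": 0.5},
  {"dx": 10.15,"dy": -7.97,"claw": 0.5},
])

```text
invalid input
```

Run:
```python
from h import *
x=bot.read_state();print(x["time"],x["tcp_pos"],R.from_rotvec(x["eef_rot"]).as_matrix(),x["contact_force"],x["gripper_width"])
```

```text
0.3 [0.2084 0.5089 0.2435] [[-0.9253  0.3791 -0.0002]
 [ 0.3791  0.9253 -0.0004]
 [ 0.0001 -0.0004 -1.    ]] [ 0.8571  0.6056 -0.2662] 0.09324981253788192
```

Emit:
carry_out([
  {"ax": 0,"ay": 0,"az": 0.1,"dx": 4,"dy": -3.1,"dz": 0,"claw": 0.5},
  {"ax": 0,"ay": 0,"az": 0.2,"dx": 7,"dy": -5.5,"dz": 0,"claw": 0.5},
  {"ax": 0,"ay": 0,"az": 0.319,"dx": 10,"dy": -7.8,"dz": 0,"claw": 0.5},
  {"ax": 0,"ay": 0,"az": 0.319,"dx": 13,"dy": -10.2,"dz": 0,"claw": 0.5},
  {"ax": 0,"ay": 0,"az": 0.319,"dx": 16,"dy": -12.5,"dz": 0,"claw": 0.5},
  {"ax": 0,"ay": 0,"az": 0.319,"dx": 19,"dy": -14.9,"dz": 0,"claw": 0.5},
  {"ax": 0,"ay": 0,"az": 0.319,"dx": 22,"dy": -17.2,"dz": 0,"claw": 0.5},
  {"ax": 0,"ay": 0,"az": 0.319,"dx": 25,"dy": -19.6,"dz": 0,"claw": 0.5},
], squeeze=40)

```text
time: 0.97
tcp_pos: [0.4598, 0.3115, 0.2437]
eef_rot: [0.11, 3.14, 0.0]
contact_force: [0.6, 0.8, -0.2]
gripper_width: 0.0479
gripper_force: 0.0
```

Emit:
carry_out([
  {"ax": 0,"ay": 0,"az": 0,"dx": 3,"dy": -2.4,"dz": 0,"claw": 0.5},
  {"ax": 0,"ay": 0,"az": 0,"dx": 6,"dy": -4.7,"dz": 0,"claw": 0.5},
  {"ax": 0,"ay": 0,"az": 0,"dx": 8.5,"dy": -6.7,"dz": 0,"claw": 0.5},
  {"ax": 0,"ay": 0,"az": 0,"dx": 10.15,"dy": -7.97,"dz": 0,"claw": 0.5},
  {"ax": 0,"ay": 0,"az": 0,"dx": 10.15,"dy": -7.97,"dz": -3,"claw": 0.5},
  {"ax": 0,"ay": 0,"az": 0,"dx": 10.15,"dy": -7.97,"dz": -6,"claw": 0.5},
  {"ax": 0,"ay": 0,"az": 0,"dx": 10.15,"dy": -7.97,"dz": -9,"claw": 0.5},
  {"ax": 0,"ay": 0,"az": 0,"dx": 10.15,"dy": -7.97,"dz": -10,"claw": 0.5},
])

```text
time: 1.63
tcp_pos: [0.5582, 0.2325, 0.1395]
eef_rot: [-0.11, -3.134, 0.003]
contact_force: [0.4, -0.3, 0.7]
gripper_width: 0.0464
gripper_force: 0.0
```

Emit:
carry_out([
  {"ax": 0,"ay": 0,"az": 0,"dx": 0,"dy": 0,"dz": -2,"claw": 0.5},
  {"ax": 0,"ay": 0,"az": 0,"dx": 0,"dy": 0,"dz": -4,"claw": 0.5},
  {"ax": 0,"ay": 0,"az": 0,"dx": 0,"dy": 0,"dz": -4.7,"claw": 0.5},
  {"ax": 0,"ay": 0,"az": 0,"dx": 0,"dy": 0,"dz": -4.7,"claw": 0.22},
  {"ax": 0,"ay": 0,"az": 0,"dx": 0,"dy": 0,"dz": -4.7,"claw": 0.1},
  {"ax": 0,"ay": 0,"az": 0,"dx": 0,"dy": 0,"dz": -4.7,"claw": 0.1},
  {"ax": 0,"ay": 0,"az": 0,"dx": 0,"dy": 0,"dz": -4.7,"claw": 0.1},
  {"ax": 0,"ay": 0,"az": 0,"dx": 0,"dy": 0,"dz": -4.7,"claw": 0.1},
])

```text
time: 2.3
tcp_pos: [0.5606, 0.2334, 0.0979]
eef_rot: [0.109, 3.138, 0.001]
contact_force: [-0.6, 0.3, 5.3]
gripper_width: 0.0225
gripper_force: 38.7
```

Run:
```python
from h import *
x=bot.read_state();print(x["time"],x["tcp_pos"],x["contact_force"],x["ft_torque"],x["gripper_width"])
t=cam("top");s=cam("scene")
def crop(c,x0,y0,x1,y1,w=400):
    return cv2.resize(c["color"][y0:y1,x0:x1,::-1],(w,int(w*(y1-y0)/(x1-x0))),interpolation=cv2.INTER_CUBIC)
cv2.imwrite("pics/c3.png",np.hstack([crop(t,130,170,270,310),crop(s,150,125,290,265)]))
```

```text
2.3 [0.5606 0.2334 0.0979] [-0.5592  0.2552  5.2549] [-0.05    0.1472  0.032 ] 0.02247451223538156
```

View pics/c3.png

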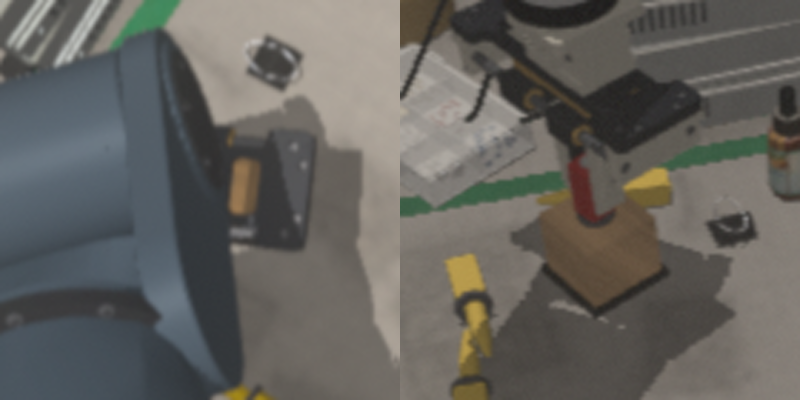

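The gripper is on the red handle. The yellow look-alikes, which stood tilted on their tips in the first frames, now lie on the table: one behind the stand at about (204–237,192) in the scene view, and others near (174,221). I'll lift straight up and check.

Emit:
carry_out([
  {"ax": 0,"ay": 0,"az": 0,"dx": 0,"dy": 0,"dz": 0.5,"claw": 0.1},
  {"ax": 0,"ay": 0,"az": 0,"dx": 0,"dy": 0,"dz": 2,"claw": 0.1},
  {"ax": 0,"ay": 0,"az": 0,"dx": 0,"dy": 0,"dz": 4,"claw": 0.1},
  {"ax": 0,"ay": 0,"az": 0,"dx": 0,"dy": 0,"dz": 6,"claw": 0.1},
  {"ax": 0,"ay": 0,"az": 0,"dx": 0,"dy": 0,"dz": 8,"claw": 0.1},
  {"ax": 0,"ay": 0,"az": 0,"dx": 0,"dy": 0,"dz": 9,"claw": 0.1},
  {"ax": 0,"ay": 0,"az": 0,"dx": 0,"dy": 0,"dz": 9,"claw": 0.1},
  {"ax": 0,"ay": 0,"az": 0,"dx": 0,"dy": 0,"dz": 9,"claw": 0.1},
], squeeze=55)

```text
time: 3.07
tcp_pos: [0.5598, 0.2332, 0.1864]
eef_rot: [0.11, 3.14, -0.0]
contact_force: [-0.9, -0.2, -2.7]
gripper_width: 0.0221
gripper_force: 53.4
```

Run:
```python
from h import *
x=bot.read_state();print(x["time"],x["tcp_pos"],x["contact_force"],x["ft_torque"],x["gripper_width"])
s=cam("scene")
x=s["color"][100:320,100:400,::-1]
cv2.imwrite("pics/c4.png",cv2.resize(x,(750,550),interpolation=cv2.INTER_CUBIC))
```

```text
3.0667 [0.5598 0.2332 0.1864] [-0.8591 -0.154  -2.6502] [0.0351 0.051  0.0218] 0.022101070097888767
```

View pics/c4.png

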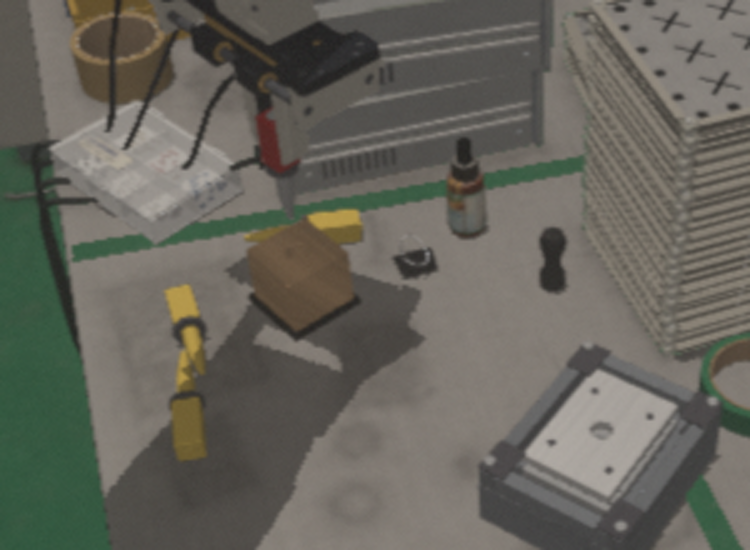

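The scene view shows the pin hanging upright in the gripper at about (278,140 in the crop). The stand is empty, and the yellow look-alikes toppled off their tips. Next I'll go over the fixture.

Emit:
carry_out([
  {"ax": 0,"ay": 0,"az": 0,"dx": 0,"dy": -3,"dz": 0,"claw": 0.1},
  {"ax": 0,"ay": 0,"az": 0,"dx": 0,"dy": -7,"dz": 0,"claw": 0.1},
  {"ax": 0,"ay": 0,"az": 0,"dx": 0,"dy": -11,"dz": 0,"claw": 0.1},
  {"ax": 0,"ay": 0,"az": 0,"dx": 0.5,"dy": -15,"dz": 0,"claw": 0.1},
  {"ax": 0,"ay": 0,"az": 0,"dx": 1,"dy": -19,"dz": 0,"claw": 0.1},
  {"ax": 0,"ay": 0,"az": 0,"dx": 1.7,"dy": -23,"dz": 0,"claw": 0.1},
  {"ax": 0,"ay": 0,"az": 0,"dx": 1.7,"dy": -27,"dz": 0,"claw": 0.1},
  {"ax": 0,"ay": 0,"az": 0,"dx": 1.7,"dy": -30,"dz": 0,"claw": 0.1},
])

```text
time: 3.78
tcp_pos: [0.5762, -0.0696, 0.1851]
eef_rot: [-0.111, -3.137, -0.0]
contact_force: [0.2, -0.3, -0.2]
gripper_width: 0.022
gripper_force: 53.4
```

Emit:
carry_out([
  {"ax": 0,"ay": 0,"az": 0,"dx": 0,"dy": -1.2,"dz": 0,"claw": 0.1},
  {"ax": 0,"ay": 0,"az": 0,"dx": 0,"dy": -1.5,"dz": 0,"claw": 0.1},
  {"ax": 0,"ay": 0,"az": 0,"dx": 0,"dy": -1.5,"dz": 0,"claw": 0.1},
  {"ax": 0,"ay": 0,"az": 0,"dx": 0,"dy": -1.5,"dz": 0,"claw": 0.1},
  {"ax": 0,"ay": 0,"az": 0,"dx": 0,"dy": -1.5,"dz": -0.7,"claw": 0.1},
  {"ax": 0,"ay": 0,"az": 0,"dx": 0,"dy": -1.5,"dz": -1.4,"claw": 0.1},
  {"ax": 0,"ay": 0,"az": 0,"dx": 0,"dy": -1.5,"dz": -2.1,"claw": 0.1},
  {"ax": 0,"ay": 0,"az": 0,"dx": 0,"dy": -1.5,"dz": -2.1,"claw": 0.1},
])

```text
time: 4.45
tcp_pos: [0.5761, -0.0809, 0.1637]
eef_rot: [-0.108, -3.137, -0.001]
contact_force: [0.2, 1.1, -2.5]
gripper_width: 0.0219
gripper_force: 53.4
```

Run:
```python
from h import *
x=bot.read_state();print(x["time"],x["tcp_pos"],x["contact_force"],x["ft_torque"],x["gripper_width"])
s=cam("scene");t=cam("top")
def crop(c,x0,y0,x1,y1,w=400):
    return cv2.resize(c["color"][y0:y1,x0:x1,::-1],(w,int(w*(y1-y0)/(x1-x0))),interpolation=cv2.INTER_CUBIC)
cv2.imwrite("pics/c5.png",np.hstack([crop(s,280,190,400,310),crop(s,315,235,365,285)]))
for z in(.057,.073):print(z,proj(s,[.5765,-.0817,z]))
```

```text
4.45 [ 0.5761 -0.0809  0.1637] [ 0.1707  1.1008 -2.4873] [-0.0356 -0.0031 -0.0155] 0.021876776948671486
0.057 [341.5401 272.7238]
0.073 [341.8772 266.9757]
```

View pics/c5.png

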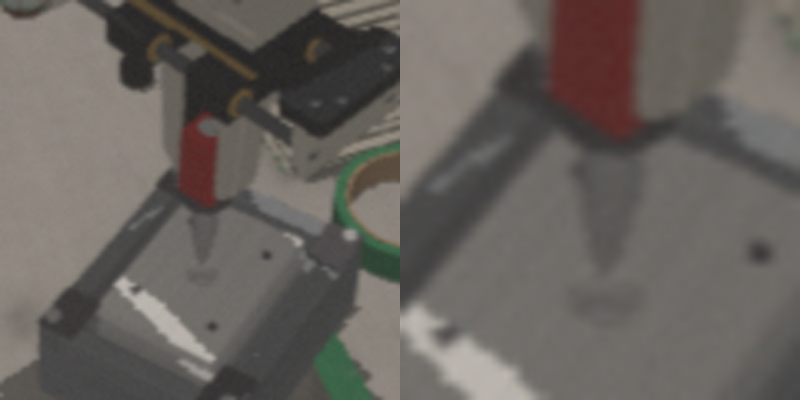

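The pin's tip is just above the hole, slightly toward the camera as intended: tip near (340.6,268.8), hole near (340.9,272.9) in the scene view. I'll lower it in.

Emit:
carry_out([
  {"ax": 0,"ay": 0,"az": 0,"dx": 0,"dy": 0,"dz": -0.6,"claw": 0.1},
  {"ax": 0,"ay": 0,"az": 0,"dx": 0,"dy": 0,"dz": -1.2,"claw": 0.1},
  {"ax": 0,"ay": 0,"az": 0,"dx": 0,"dy": 0,"dz": -1.6,"claw": 0.1},
  {"ax": 0,"ay": 0,"az": 0,"dx": 0,"dy": 0,"dz": -2.0,"claw": 0.1},
  {"ax": 0,"ay": 0,"az": 0,"dx": 0,"dy": 0,"dz": -2.2,"claw": 0.1},
  {"ax": 0,"ay": 0,"az": 0,"dx": 0,"dy": 0,"dz": -2.2,"claw": 0.1},
])

```text
time: 5.05
tcp_pos: [0.5767, -0.0818, 0.143]
eef_rot: [-0.11, -3.139, -0.0]
contact_force: [0.2, 0.2, -1.6]
gripper_width: 0.0219
gripper_force: 53.4
```

Emit:
carry_out([
  {"ax": 0,"ay": 0,"az": 0,"dx": 0,"dy": 0,"dz": -0.3,"claw": 0.1},
  {"ax": 0,"ay": 0,"az": 0,"dx": 0,"dy": 0,"dz": -0.5,"claw": 0.1},
  {"ax": 0,"ay": 0,"az": 0,"dx": 0,"dy": 0,"dz": -0.7,"claw": 0.1},
  {"ax": 0,"ay": 0,"az": 0,"dx": 0,"dy": 0,"dz": -0.9,"claw": 0.1},
  {"ax": 0,"ay": 0,"az": 0,"dx": 0,"dy": 0,"dz": -1.0,"claw": 0.1},
  {"ax": 0,"ay": 0,"az": 0,"dx": 0,"dy": 0,"dz": -1.0,"claw": 0.1},
])

```text
time: 5.55
tcp_pos: [0.5771, -0.0816, 0.1335]
eef_rot: [0.11, 3.139, 0.0]
contact_force: [1.0, 0.8, -2.0]
gripper_width: 0.0219
gripper_force: 53.4
```

Emit:
carry_out([
  {"ax": 0,"ay": 0,"az": 0,"dx": 0,"dy": 0,"dz": -0.1,"claw": 0.1},
  {"ax": 0,"ay": 0,"az": 0,"dx": 0,"dy": 0,"dz": -0.2,"claw": 0.1},
  {"ax": 0,"ay": 0,"az": 0,"dx": 0,"dy": 0,"dz": -0.3,"claw": 0.1},
  {"ax": 0,"ay": 0,"az": 0,"dx": 0,"dy": 0,"dz": -0.3,"claw": 0.1},
])

```text
time: 5.88
tcp_pos: [0.5774, -0.0818, 0.1314]
eef_rot: [0.11, 3.138, -0.0]
contact_force: [-0.6, 1.5, 7.3]
gripper_width: 0.0218
gripper_force: 53.4
```

Emit:
carry_out([
  {"ax": 0,"ay": 0,"az": 0,"dx": 0.15,"dy": -0.05,"dz": 0,"claw": 0.1},
  {"ax": 0,"ay": 0,"az": 0,"dx": 0.3,"dy": -0.1,"dz": 0,"claw": 0.1},
  {"ax": 0,"ay": 0,"az": 0,"dx": 0.45,"dy": -0.13,"dz": 0,"claw": 0.1},
  {"ax": 0,"ay": 0,"az": 0,"dx": 0.45,"dy": -0.13,"dz": 0,"claw": 0.1},
])

```text
time: 6.22
tcp_pos: [0.5809, -0.0828, 0.1312]
eef_rot: [-0.109, -3.138, -0.001]
contact_force: [-5.0, 3.2, 9.7]
gripper_width: 0.0217
gripper_force: 54.9
```

Emit:
carry_out([
  {"ax": 0,"ay": 0,"az": 0,"dx": -0.02,"dy": 0.18,"dz": 0,"claw": 0.1},
  {"ax": 0,"ay": 0,"az": 0,"dx": -0.09,"dy": 0.35,"dz": 0,"claw": 0.1},
  {"ax": 0,"ay": 0,"az": 0,"dx": -0.2,"dy": 0.5,"dz": 0,"claw": 0.1},
  {"ax": 0,"ay": 0,"az": 0,"dx": -0.2,"dy": 0.5,"dz": 0,"claw": 0.1},
])

```text
time: 6.55
tcp_pos: [0.5799, -0.0786, 0.1315]
eef_rot: [0.109, 3.138, -0.002]
contact_force: [-1.2, -2.2, 5.8]
gripper_width: 0.0217
gripper_force: 54.9
```

Emit:
carry_out([
  {"ax": 0,"ay": 0,"az": 0,"dx": -0.15,"dy": 0.11,"dz": 0,"claw": 0.1},
  {"ax": 0,"ay": 0,"az": 0,"dx": -0.32,"dy": 0.18,"dz": 0,"claw": 0.1},
  {"ax": 0,"ay": 0,"az": 0,"dx": -0.5,"dy": 0.2,"dz": 0,"claw": 0.1},
  {"ax": 0,"ay": 0,"az": 0,"dx": -0.5,"dy": 0.2,"dz": 0,"claw": 0.1},
])

```text
time: 6.88
tcp_pos: [0.5752, -0.0764, 0.1314]
eef_rot: [0.109, 3.137, -0.001]
contact_force: [2.5, -3.0, 6.4]
gripper_width: 0.0218
gripper_force: 54.9
```

Still on the face. Next is 135°.

Emit:
carry_out([
  {"ax": 0,"ay": 0,"az": 0,"dx": -0.18,"dy": -0.02,"dz": 0,"claw": 0.1},
  {"ax": 0,"ay": 0,"az": 0,"dx": -0.35,"dy": -0.09,"dz": 0,"claw": 0.1},
  {"ax": 0,"ay": 0,"az": 0,"dx": -0.5,"dy": -0.2,"dz": 0,"claw": 0.1},
  {"ax": 0,"ay": 0,"az": 0,"dx": -0.5,"dy": -0.2,"dz": 0,"claw": 0.1},
])

```text
time: 7.22
tcp_pos: [0.57, -0.0783, 0.1312]
eef_rot: [0.11, 3.138, -0.001]
contact_force: [3.0, -1.7, 4.1]
gripper_width: 0.0218
gripper_force: 54.9
```

Next is 180°.

Emit:
carry_out([
  {"ax": 0,"ay": 0,"az": 0,"dx": -0.11,"dy": -0.15,"dz": 0,"claw": 0.1},
  {"ax": 0,"ay": 0,"az": 0,"dx": -0.18,"dy": -0.32,"dz": 0,"claw": 0.1},
  {"ax": 0,"ay": 0,"az": 0,"dx": -0.2,"dy": -0.5,"dz": 0,"claw": 0.1},
  {"ax": 0,"ay": 0,"az": 0,"dx": -0.2,"dy": -0.5,"dz": 0,"claw": 0.1},
])

```text
time: 7.55
tcp_pos: [0.5668, -0.083, 0.1301]
eef_rot: [-0.11, -3.138, -0.001]
contact_force: [1.3, 0.6, -1.6]
gripper_width: 0.0216
gripper_force: 54.9
```

The tip dropped near 180°, so the bore is on the -x side. I'll ease toward the bore estimate and descend.

Emit:
carry_out([
  {"ax": 0,"ay": 0,"az": 0,"dx": -0.05,"dy": -0.07,"dz": -0.15,"claw": 0.1},
  {"ax": 0,"ay": 0,"az": 0,"dx": -0.1,"dy": -0.15,"dz": -0.3,"claw": 0.1},
  {"ax": 0,"ay": 0,"az": 0,"dx": -0.1,"dy": -0.15,"dz": -0.5,"claw": 0.1},
  {"ax": 0,"ay": 0,"az": 0,"dx": -0.1,"dy": -0.15,"dz": -0.5,"claw": 0.1},
])

```text
time: 7.88
tcp_pos: [0.5662, -0.0845, 0.1252]
eef_rot: [-0.11, -3.139, -0.0]
contact_force: [1.9, 1.3, -1.5]
gripper_width: 0.0215
gripper_force: 54.9
```

Emit:
carry_out([
  {"ax": 0,"ay": 0,"az": 0,"dx": 0,"dy": 0,"dz": -0.2,"claw": 0.1},
  {"ax": 0,"ay": 0,"az": 0,"dx": 0,"dy": 0,"dz": -0.4,"claw": 0.1},
  {"ax": 0,"ay": 0,"az": 0,"dx": 0,"dy": 0,"dz": -0.5,"claw": 0.1},
  {"ax": 0,"ay": 0,"az": 0,"dx": 0,"dy": 0,"dz": -0.5,"claw": 0.1},
])

```text
time: 8.22
tcp_pos: [0.5663, -0.0845, 0.1202]
eef_rot: [-0.11, -3.139, -0.0]
contact_force: [1.5, 2.3, -1.9]
gripper_width: 0.0216
gripper_force: 54.9
```

Emit:
carry_out([
  {"ax": 0,"ay": 0,"az": 0,"dx": 0,"dy": 0,"dz": -0.1,"claw": 0.1},
  {"ax": 0,"ay": 0,"az": 0,"dx": 0,"dy": 0,"dz": -0.25,"claw": 0.1},
  {"ax": 0,"ay": 0,"az": 0,"dx": 0,"dy": 0,"dz": -0.4,"claw": 0.1},
  {"ax": 0,"ay": 0,"az": 0,"dx": 0,"dy": 0,"dz": -0.4,"claw": 0.1},
])

```text
time: 8.55
tcp_pos: [0.5664, -0.0845, 0.1163]
eef_rot: [-0.11, -3.139, -0.0]
contact_force: [1.5, 2.1, -1.0]
gripper_width: 0.0222
gripper_force: 54.9
```

Emit:
carry_out([
  {"ax": 0,"ay": 0,"az": 0,"dx": 0,"dy": 0,"dz": -0.1,"claw": 0.1},
  {"ax": 0,"ay": 0,"az": 0,"dx": 0,"dy": 0,"dz": -0.2,"claw": 0.1},
  {"ax": 0,"ay": 0,"az": 0,"dx": 0,"dy": 0,"dz": -0.3,"claw": 0.1},
  {"ax": 0,"ay": 0,"az": 0,"dx": 0,"dy": 0,"dz": -0.3,"claw": 0.1},
])

```text
time: 8.88
tcp_pos: [0.5664, -0.0845, 0.1134]
eef_rot: [-0.11, -3.139, -0.0]
contact_force: [2.3, 1.4, -1.6]
gripper_width: 0.0216
gripper_force: 54.9
```

Emit:
carry_out([
  {"ax": 0,"ay": 0,"az": 0,"dx": 0,"dy": 0,"dz": -0.1,"claw": 0.1},
  {"ax": 0,"ay": 0,"az": 0,"dx": 0,"dy": 0,"dz": -0.2,"claw": 0.1},
  {"ax": 0,"ay": 0,"az": 0,"dx": 0,"dy": 0,"dz": -0.3,"claw": 0.1},
  {"ax": 0,"ay": 0,"az": 0,"dx": 0,"dy": 0,"dz": -0.3,"claw": 0.1},
])

```text
time: 9.22
tcp_pos: [0.5664, -0.0845, 0.1104]
eef_rot: [-0.11, -3.139, -0.0]
contact_force: [2.6, 2.4, -1.8]
gripper_width: 0.0219
gripper_force: 54.9
```

Emit:
carry_out([
  {"ax": 0,"ay": 0,"az": 0,"dx": 0,"dy": 0,"dz": -0.1,"claw": 0.1},
  {"ax": 0,"ay": 0,"az": 0,"dx": 0,"dy": 0,"dz": -0.2,"claw": 0.1},
  {"ax": 0,"ay": 0,"az": 0,"dx": 0,"dy": 0,"dz": -0.3,"claw": 0.1},
  {"ax": 0,"ay": 0,"az": 0,"dx": 0,"dy": 0,"dz": -0.3,"claw": 0.1},
])

```text
time: 9.55
tcp_pos: [0.5664, -0.0845, 0.1074]
eef_rot: [-0.11, -3.139, -0.0]
contact_force: [2.1, 1.8, -2.1]
gripper_width: 0.022
gripper_force: 54.9
```

Emit:
carry_out([
  {"ax": 0,"ay": 0,"az": 0,"dx": 0,"dy": 0,"dz": -0.1,"claw": 0.1},
  {"ax": 0,"ay": 0,"az": 0,"dx": 0,"dy": 0,"dz": -0.2,"claw": 0.1},
  {"ax": 0,"ay": 0,"az": 0,"dx": 0,"dy": 0,"dz": -0.3,"claw": 0.1},
  {"ax": 0,"ay": 0,"az": 0,"dx": 0,"dy": 0,"dz": -0.3,"claw": 0.1},
])

```text
time: 9.88
tcp_pos: [0.5664, -0.0846, 0.1044]
eef_rot: [-0.11, -3.14, -0.0]
contact_force: [2.4, 2.7, -2.5]
gripper_width: 0.0216
gripper_force: 54.9
```

Emit:
carry_out([
  {"ax": 0,"ay": 0,"az": 0,"dx": 0,"dy": 0,"dz": -0.15,"claw": 0.1},
  {"ax": 0,"ay": 0,"az": 0,"dx": 0,"dy": 0,"dz": -0.3,"claw": 0.1},
  {"ax": 0,"ay": 0,"az": 0,"dx": 0,"dy": 0,"dz": -0.45,"claw": 0.1},
  {"ax": 0,"ay": 0,"az": 0,"dx": 0,"dy": 0,"dz": -0.5,"claw": 0.1},
  {"ax": 0,"ay": 0,"az": 0,"dx": 0,"dy": 0,"dz": -0.5,"claw": 0.1},
])

```text
time: 10.3
tcp_pos: [0.5664, -0.0845, 0.0994]
eef_rot: [-0.11, -3.139, -0.0]
contact_force: [1.4, 1.6, -3.6]
gripper_width: 0.022
gripper_force: 54.9
```

Emit:
carry_out([
  {"ax": 0,"ay": 0,"az": 0,"dx": 0,"dy": 0,"dz": -0.1,"claw": 0.1},
  {"ax": 0,"ay": 0,"az": 0,"dx": 0,"dy": 0,"dz": -0.2,"claw": 0.1},
  {"ax": 0,"ay": 0,"az": 0,"dx": 0,"dy": 0,"dz": -0.3,"claw": 0.1},
  {"ax": 0,"ay": 0,"az": 0,"dx": 0,"dy": 0,"dz": -0.3,"claw": 0.1},
])

```text
time: 10.63
tcp_pos: [0.5666, -0.0846, 0.0968]
eef_rot: [0.109, 3.139, -0.0]
contact_force: [-0.2, 2.2, 2.7]
gripper_width: 0.0219
gripper_force: 54.9
```

Emit:
carry_out([
  {"ax": 0,"ay": 0,"az": 0,"dx": 0,"dy": 0,"dz": -0.1,"claw": 0.1},
  {"ax": 0,"ay": 0,"az": 0,"dx": 0,"dy": 0,"dz": -0.1,"claw": 0.1},
  {"ax": 0,"ay": 0,"az": 0,"dx": 0,"dy": 0,"dz": -0.1,"claw": 0.1},
])

```text
time: 10.88
tcp_pos: [0.5671, -0.0848, 0.0967]
eef_rot: [0.109, 3.138, -0.001]
contact_force: [-0.7, 1.6, 10.3]
gripper_width: 0.0219
gripper_force: 54.9
```

Run:
```python
from h import *
x=bot.read_state();print(x["time"],x["tcp_pos"],x["contact_force"],x["ft_torque"])
s=cam("scene")
cv2.imwrite("pics/c6.png",cv2.resize(s["color"][200:320,280:400,::-1],(600,600),interpolation=cv2.INTER_CUBIC))
```

```text
10.8833 [ 0.5671 -0.0848  0.0967] [-0.7032  1.5715 10.3005] [ 0.425   0.09   -0.0234]
```

View pics/c6.png

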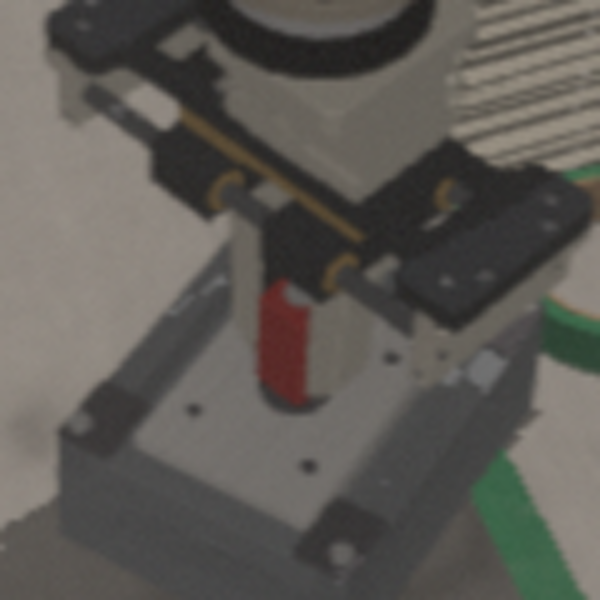

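The collar sits flat on the top plate at crop (297,395), and force rises with no more travel, so the pin is home. I'll unload, let go and withdraw upward.

Emit:
carry_out([
  {"ax": 0,"ay": 0,"az": 0,"dx": 0,"dy": 0,"dz": 0.05,"claw": 0.1},
  {"ax": 0,"ay": 0,"az": 0,"dx": 0,"dy": 0,"dz": 0.05,"claw": 0.3},
  {"ax": 0,"ay": 0,"az": 0,"dx": 0,"dy": 0,"dz": 0.05,"claw": 0.4},
  {"ax": 0,"ay": 0,"az": 0,"dx": 0,"dy": 0,"dz": 0.05,"claw": 0.4},
  {"ax": 0,"ay": 0,"az": 0,"dx": 0,"dy": 0,"dz": 0.05,"claw": 0.4},
  {"ax": 0,"ay": 0,"az": 0,"dx": 0,"dy": 0,"dz": 0.05,"claw": 0.4},
])

```text
time: 11.43
tcp_pos: [0.5663, -0.0846, 0.0959]
eef_rot: [-0.11, -3.139, -0.0]
contact_force: [-0.2, 0.9, 0.4]
gripper_width: 0.037
gripper_force: 0.0
```

Emit:
carry_out([
  {"ax": 0,"ay": 0,"az": 0,"dx": 0,"dy": 0,"dz": 0.5,"claw": 0.4},
  {"ax": 0,"ay": 0,"az": 0,"dx": 0,"dy": 0,"dz": 1.5,"claw": 0.4},
  {"ax": 0,"ay": 0,"az": 0,"dx": 0,"dy": 0,"dz": 3,"claw": 0.4},
  {"ax": 0,"ay": 0,"az": 0,"dx": 0,"dy": 0,"dz": 5,"claw": 0.4},
  {"ax": 0,"ay": 0,"az": 0,"dx": 0,"dy": 0,"dz": 8,"claw": 0.4},
  {"ax": 0,"ay": 0,"az": 0,"dx": 0,"dy": 0,"dz": 11,"claw": 0.4},
  {"ax": 0,"ay": 0,"az": 0,"dx": 0,"dy": 0,"dz": 13,"claw": 0.4},
  {"ax": 0,"ay": 0,"az": 0,"dx": 0,"dy": 0,"dz": 13,"claw": 0.4},
])

```text
time: 12.1
tcp_pos: [0.5682, -0.0849, 0.2316]
eef_rot: [0.109, 3.132, -0.002]
contact_force: [0.6, 0.4, 1.4]
gripper_width: 0.0372
gripper_force: 0.0
```

Run:
```python
from h import *
x=bot.read_state();print(x["time"],x["tcp_pos"],x["contact_force"],x["gripper_width"])
s=cam("scene")
cv2.imwrite("pics/c7.png",np.hstack([cv2.resize(s["color"][200:320,280:400,::-1],(400,400),interpolation=cv2.INTER_CUBIC),cv2.resize(s["color"][100:400,100:400,::-1],(400,400))]))
```

```text
12.1 [ 0.5682 -0.0849  0.2316] [0.5574 0.3599 1.4196] 0.03719152952708175
```

View pics/c7.png

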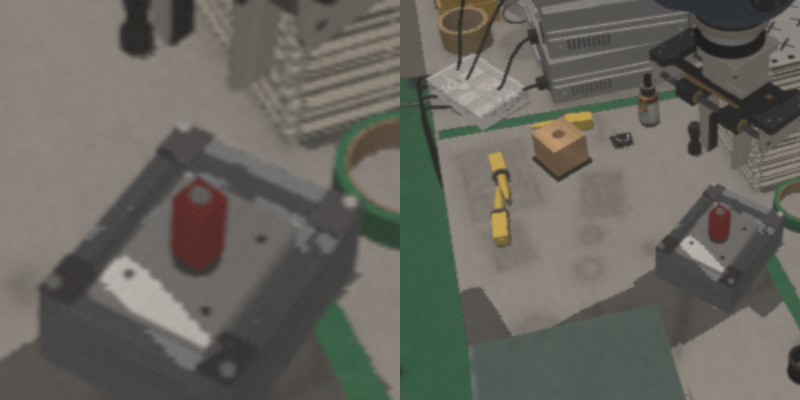

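The pin stands upright with its collar down on the top plate (crop (200,265)). The gripper is clear and nothing else in the fixture area has moved.

```bash
python3 -c "
from station import bot
print(bot.finish_job())"
```

```text
the job is handed in; nothing more can be done
None
```

The taper pin is fully home through both plates and the bush, collar down on the top plate and released, and the job is handed in at about 12 s (highest force I read 10.3 N); the yellow look-alikes, already tilting on their tips in the first images, toppled without any contact I could detect.

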